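Clear, close and bolt the drilling-jig carriage

ROBOT

A 6-joint arm with a two-finger parallel gripper is mounted at the origin on the work surface. World frame = base frame: x ahead of the robot, y to its left, z up, the work surface at z = 0. Lengths are in m, angles in rad, forces in N, time in s.
With the tool pointing down it reaches from about 0.25 to 0.725 m from the base axis. Payload 4 kg.
Tool frame: the origin (TCP) lies midway between the tips of the shut fingers; the grasp point (between the pads) lies 19 mm behind it; z points along the fingers, y is the direction in which the jaws open and shut (so a half turn about z gives the same grasp; the last joint's range is limited). The gripper opens to 85 mm and grips with 20 to 120 N. Pads are 22 mm wide; open, the fingers measure 114 mm over their backs; the gripper's body (76 mm by 85 mm) begins 54 mm behind the grasp point. The pads swing forward as they close: fully open they stand 13 mm farther back than shut.
Start: joints at [1.314, 0.241, 0.005, 1.335, 0, 1.571], TCP at [0.127, 0.484, 0.231] pointing down, gripper open.
Joint ranges: [-2.72, 2.72], [-1.05, 1.87], [-1.09, 1.28], [-1.99, 2.15], [-1.42, 1.44], [-3.14, 3.14]. Speed limits (rad/s): [2.79, 2.79, 3.14, 3.14, 3.14, 3.14].

INTERFACE

Orientations are given as a unit quaternion [x, y, z, w].
In Python, from workcell import bot, eyes, job gives the robot as it stands.
- The arm moves only by the shell command python3 -m crank 'ROWS'. ROWS is a JSON object of lists of equal length, an entry for each row: "dr": the turn, a rotation vector about the tool's x, y, z in rad, a list of three; "travel": the shift along the tool's x, y, z in m, a list of three; "hand": the finger opening in m, from 0 to 0.0854. In form: {"dr": [[wx, wy, wz], ...], "travel": [[x, y, z], ...], "hand": [hand, ...]}. A call has 1 to 10 rows; each row is the pose to reach, as a shift and turn from the pose commanded when the call began, along the tool's axes at that moment; what a row does not reach only later rows make up. A row lasts 1/8 s, in which the tool goes at most 62.5 mm and 10.7 degrees, less where a joint would pass 70% of its speed; a pose out of reach is approached as far as the arm can. A call with a gripper value outside its range is refused whole. The fingers move at their own pace and stop on an object; the grip force is fixed at half the most. Time passes only in rows, so rows that repeat a pose let the fingers close. It gives the time, the measured TCP pose, the force and the opening at its end, in the units of the state.
- bot.get_obs(): the state, without advancing time (a new reading comes with each control period).
- eyes.camera(name): name is "side" or "top"; returns a dict with "color" (420x560x3 uint8, red, green, blue), "K" (3x3 intrinsics, pixels), "R" (3x3) and "t" (3): a world point X has camera coordinates R X + t. Camera axes: x right, y down, z forward; pixel columns grow to the right and rows downward; lengths in m; the calibration is good to about 2 mm. A picture is of the moment at which its call begins. There is no depth.
- job.job_done(): hands the job in, once; it reports no verdict.
The state is a dict: "clock": time; "joint_pos": joint angles; "joint_vel": joint speeds; "tau": joint torques, N m; "eef_pos": TCP position; "tool_rot": TCP orientation; "ft_force": force on the tool from outside, world axes, zero at the start; "ft_torque": the same for the moment, N m; "grip_width": finger opening in m.
Only numpy, scipy, OpenCV 4.12 (cv2) and the standard library are available. Lean on these libraries where they do the work, as an engineer would, in place of code of your own. Each camera call takes 0.05 s, during which the arm holds its last target.

TASK

First take the chuck key that was left in the track of the drilling jig and lay it in the shallow wooden tray. Then slide the carriage along its track right up against the end stop under the bridge (if the barrel bolt sticks out into the track, push it back out of the way first), and finally push the bolt fully home through the keeper on the carriage, so the carriage is locked. Leave the tin, the bottle and the turned finial standing where they are.

Things in the scene. Friction and masses are not known exactly. Their poses are not given: they have to be found in the camera images.
- jig: Wooden drilling jig fixed to the bench. Origin: on the bench, mid-track. x across the track towards the bolt, y along it towards the end stop, z up. Baseboard 180 (x) x 360 (y) x 18 mm; track floor z 18, between rails with inner faces at x +-66, 22 wide, top z 40, y -170 to 180. Track open at the -y end
- stop (a point): Top middle edge of the end stop's face, a wooden block across the track: jig frame (0, 160, 52) mm; block 20 mm thick. Axes as the jig's
- bridge (a point): Top middle of the wooden bridge over the track near the stop: jig frame (0, 130, 119) mm. Beam 172 (x) x 24 (y) x 20 mm with a steel drill bush on top up to z 124; posts on both rails at x +-77. The carriage passes under the beam. Axes as the jig's
- bolt_bed (a point): Top middle of the wooden block outside the +x rail that bears the bolt: jig frame (140, 60, 40) mm, 104 (x) x 56 (y) mm. On it a 3 mm steel plate (jig x 69 to 187) and two barrel bands (jig x 71 to 81 and 148 to 158, tops at z 62 mm) in which the bolt slides. Axes as the jig's
- bolt (a joint): Travel (m) of the 10 mm steel barrel bolt towards the track (jig -x), axis at jig y 60, z 52 mm. 0 = fully drawn back (tip 5 mm outside the rail's inner face); 0.040 = fully home at its own end stop (tip 35 mm into the track). Drags with about 3 N, stays where left. Above about 0.006 it blocks the carriage's keeper
- bolt_knob (a point): Top of the bolt's upright steel handle: a 12 mm thick post with a 15 mm ball on top, 97.5 mm above the bench, on the post's axis; can be pushed from z 64 to 95 mm. Jig frame: y = 60 mm, x = 136 mm minus the travel. Axes as the jig's
- bolt_tip (a point): End point of the bolt's domed tip, on its axis. Jig frame: x = 71 mm minus the travel, y = 60, z = 52 mm
- carriage: Loose plywood carriage in the track (2 mm play each side), about 0.6 kg. Origin: centre of underside; axes about as the jig's. Board 128 (x) x 120 (y) x 18 mm. Upright push board at its -y end: outer face y -60, x -42 to 34, top z 68 mm. A turned blank is fixed on it along y (x -28 to 8, top z 65). Against the stop its origin is at jig y 100 mm
- keeper (a point): Centre of the opening of the steel keeper on the carriage's +x edge: (55, -40, 34) mm in the carriage frame. Keeper 18 deep (x 46 to 64), 28 wide, top z 47 mm; opening 16 x 16 mm, the bolt passes through it along -x. With the carriage against the stop it is at jig y 60 mm, in line with the bolt
- key: Steel T-shaped lathe chuck key, about 0.15 kg, lying flat on the track floor between carriage and stop, in any direction. Origin: underside, middle of the shank. Shank 14 x 14 mm along x, -35 to 35 mm, then a 9 mm square end to x 47; cross bar 9 mm thick, 60 mm long along y at x -26 mm
- tray: Shallow open wooden tray fixed to the bench, 180 (x) x 130 (y) x 30 mm high, walls and floor 6 mm. Origin: centre of its underside. Stands to the left or the right of the jig
- tin: Steel tin, 72 mm diameter, 95 mm high, upright on the bench at the side of the jig opposite the tray. Origin: centre of its underside. Leave alone
- bottle: Grey bottle, 56 mm diameter, 165 mm high, upright beside the bolt bed on its -y side. Origin: centre of its underside. Leave alone
- finial: Turned wooden finial, foot 52 mm diameter, 115 mm high, upright beside the bolt bed on its +y side. Origin: centre of its underside. Leave alone
Not all that is in view belongs to the job. Several things have the shape of the carriage; the one meant has the colours described above. Of the things like the tray, leave any that is black; of the rest the larger one is meant.

How it is judged:
By the outcome, as a careful person would: the job done as asked, in the order asked, and still so for the second after the job is handed in, with the robot touching nothing.
It also fails if it takes over 67 s, if anything falls off the work surface, if the arm or the gripper's body presses on something with over 40 N, if the wrist force passes 120 N, or if a joint passes its speed limit or range.

## Working session

There is one attempt and no reset: what is moved stays moved. The work goes in short steps, Python scripts to look and compute and a shell command to move; the robot and the scene stay as the last step left them, time stands still between calls to the robot, and variables do not carry over. Pictures are saved under pics/ and viewed, and the job is handed in when it is done.

```bash
ls; mkdir -p pics; python3 - <<'E'
from workcell import bot,eyes,job
import cv2
o=bot.get_obs()
print({k:o[k] for k in ('clock','eef_pos','tool_rot','ft_force','grip_width')})
for n in('side','top'):
    c=eyes.camera(n);cv2.imwrite(f'pics/{n}0.png',c['color'][:,:,::-1]);print(n,c['K'].tolist(),c['R'].tolist(),c['t'].tolist())
E
```

```text
pics
{'clock': 0.0, 'eef_pos': array([0.12682056, 0.48299511, 0.23039402]), 'tool_rot': array([ 1.28035343e-01,  9.91769028e-01, -1.06237709e-03, -1.27875441e-04]), 'ft_force': array([ 0.93386298, -0.20967222, -0.67976325]), 'grip_width': 0.08541184360554678}
side [[539.2161629276524, 0.0, 284.83823441845146], [0.0, 539.2161629276524, 204.6511497124426], [0.0, 0.0, 1.0]] [[-0.9998312307132587, -0.0132577482089612, -0.01271779080019966], [0.002348437603374272, 0.5943456911767541, -0.8042062448280599], [0.01822072806539066, -0.8041003864518745, -0.5942142488839466]] [0.49009354062889104, 0.15106834477303543, 1.5637419701958828]
top [[505.32964590757587, 0.0, 280.9175954666527], [0.0, 505.32964590757587, 212.3376824044014], [0.0, 0.0, 1.0]] [[-0.024144369402474407, -0.9996311490270203, -0.012434440923335333], [-0.9931598932760998, 0.02540567894276634, -0.11396480976715129], [0.11423867915011429, 0.009597779554466834, -0.9934069693804554]] [-0.09871793075095091, 0.5298295377984686, 1.4897613906988203]
```

View pics/side0.png

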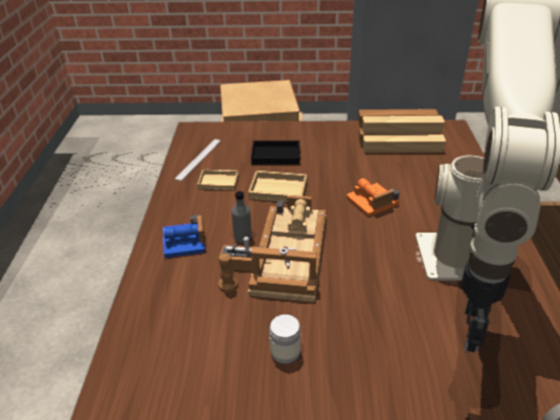

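View pics/top0.png

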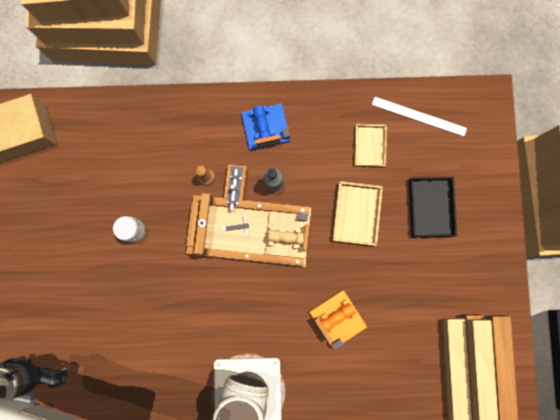

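```bash
python3 - <<'E'
import cv2
t=cv2.imread('pics/top0.png');s=cv2.imread('pics/side0.png')
cv2.imwrite('pics/topc.png',cv2.resize(t[150:280,170:330],None,fx=5,fy=4.6,interpolation=cv2.INTER_CUBIC)[:600,:800])
cv2.imwrite('pics/sidec.png',cv2.resize(s[160:310,190:350],None,fx=5,fy=4,interpolation=cv2.INTER_CUBIC))
cv2.imwrite('pics/topc2.png',cv2.resize(t[80:260,320:480],None,fx=3,fy=3,interpolation=cv2.INTER_CUBIC))
E
```

```text
(no output)
```

View pics/topc.png

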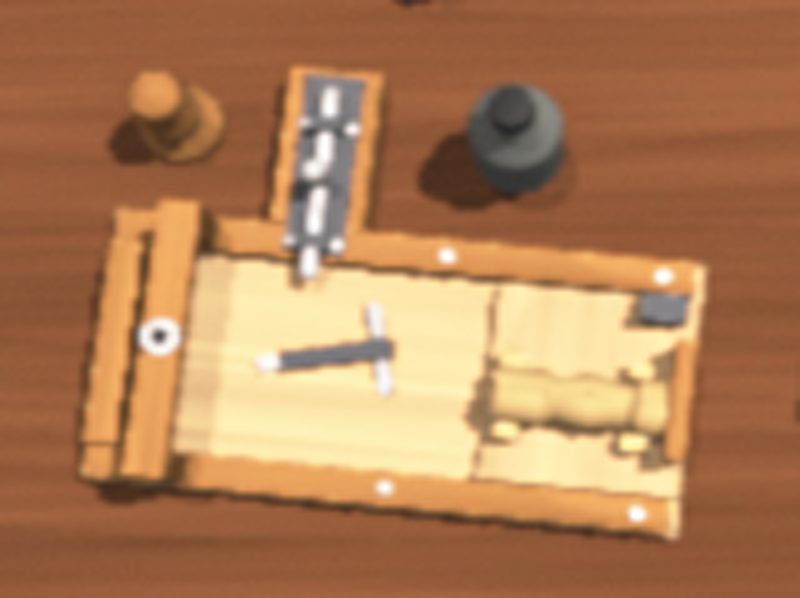

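View pics/sidec.png

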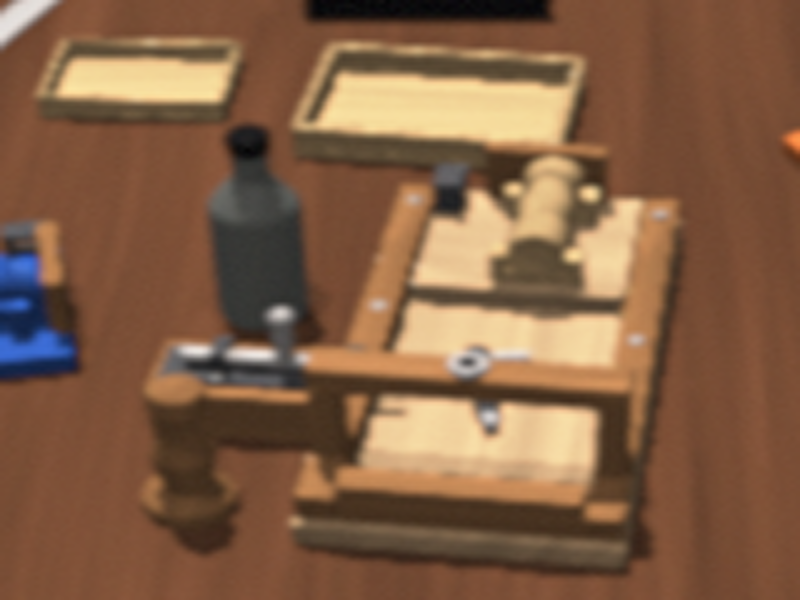

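View pics/topc2.png

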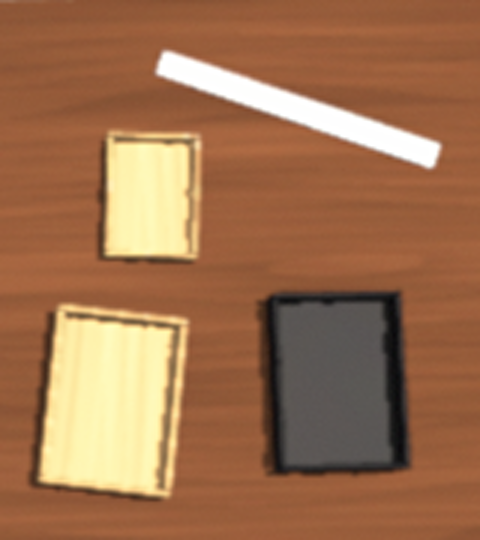

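```bash
cat > h.py <<'E'
import numpy as np,cv2
from workcell import bot,eyes,job
def ray(c,p):
    d=c['R'].T@np.linalg.inv(c['K'])@np.array([p[0],p[1],1.]);o=-c['R'].T@c['t'];return o,d
def plane(c,p,z):
    o,d=ray(c,p);return o+d*(z-o[2])/d[2]
def tri(c1,p1,c2,p2):
    o1,d1=ray(c1,p1);o2,d2=ray(c2,p2)
    s=np.linalg.lstsq(np.array([d1,-d2]).T,o2-o1,rcond=None)[0]
    a=o1+d1*s[0];b=o2+d2*s[1];return (a+b)/2,np.linalg.norm(a-b)
def proj(c,X):
    q=c['K']@(c['R']@np.asarray(X)+c['t']);return q[:2]/q[2]
def crop(name,im,x0,y0,w,h,f):
    g=cv2.resize(im[y0:y0+h,x0:x0+w,::-1],None,fx=f,fy=f,interpolation=cv2.INTER_CUBIC)
    for i in range(0,w,10):
        cv2.line(g,(i*f,0),(i*f,6),(0,255,0));
        if i%20==0:cv2.putText(g,str(x0+i),(i*f,16),0,.35,(0,255,0))
    for i in range(0,h,10):
        cv2.line(g,(0,i*f),(6,i*f),(0,255,0))
        if i%20==0:cv2.putText(g,str(y0+i),(8,i*f+4),0,.35,(0,255,0))
    cv2.imwrite('pics/'+name,g)
E
python3 - <<'E'
from h import *
for n,r in(('top',(180,150,140,130)),('side',(210,190,130,115))):
    c=eyes.camera(n);im=c['color'];np.savez(n+'.npz',**c)
    hsv=cv2.cvtColor(im,cv2.COLOR_RGB2HSV)
    m=((hsv[...,1]<70)&(hsv[...,2]>130)).astype(np.uint8)
    k,l,st,ce=cv2.connectedComponentsWithStats(m)
    print(n)
    x,y,w,h=r
    for i in range(1,k):
        if x<ce[i][0]<x+w and y<ce[i][1]<y+h: print(st[i].tolist(),ce[i].round(2))
    crop(n+'g.png',im,*r,5)
E
```

```text
top
[229, 167, 14, 44, 234] [235.22 186.72]
[276, 169, 6, 11, 30] [279.13 174.37]
[229, 178, 9, 11, 67] [233.46 183.81]
[230, 180, 1, 1, 1] [230. 180.]
[227, 194, 3, 10, 16] [227.88 199.62]
[258, 204, 3, 3, 8] [258.88 205.12]
[301, 208, 3, 4, 8] [302.  209.5]
[243, 215, 5, 10, 35] [244.74 219.66]
[298, 214, 10, 6, 45] [302.51 215.91]
[197, 219, 9, 8, 50] [201.28 222.62]
[236, 225, 6, 1, 6] [238.5 225. ]
[217, 226, 1, 1, 1] [217. 226.]
[221, 226, 6, 5, 27] [223.26 228.07]
[229, 226, 6, 1, 6] [231.5 226. ]
[244, 227, 5, 9, 33] [246.24 231.06]
[232, 229, 2, 1, 2] [232.5 229. ]
[240, 228, 1, 1, 1] [240. 228.]
[233, 232, 8, 1, 8] [236.5 232. ]
[242, 233, 1, 1, 1] [242. 233.]
[252, 234, 6, 1, 6] [254.5 234. ]
[215, 242, 2, 1, 2] [215.5 242. ]
[227, 243, 1, 1, 1] [227. 243.]
[231, 244, 1, 1, 1] [231. 244.]
[239, 244, 1, 1, 1] [239. 244.]
[245, 255, 3, 3, 7] [246.   255.71]
[296, 260, 3, 3, 8] [296.88 261.12]
side
[321, 213, 2, 1, 2] [321.5 213. ]
[265, 235, 2, 2, 3] [265.33 235.67]
[244, 237, 4, 3, 12] [245.5 238. ]
[316, 244, 2, 2, 4] [316.5 244.5]
[224, 246, 9, 3, 22] [228.45 246.95]
[235, 247, 11, 4, 32] [240.   248.09]
[280, 247, 16, 7, 69] [286.25 249.41]
[249, 248, 3, 4, 8] [249.75 249.25]
[286, 262, 4, 5, 16] [287.56 263.75]
```

View pics/topg.png

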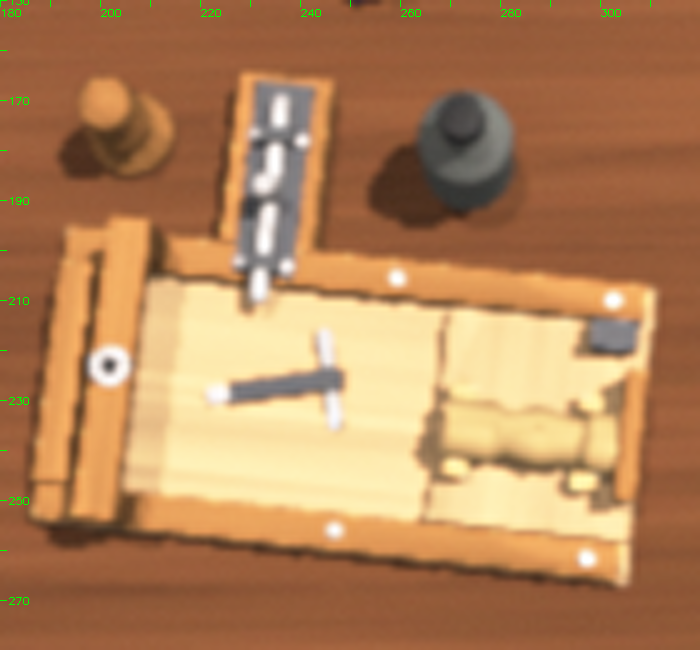

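View pics/sideg.png

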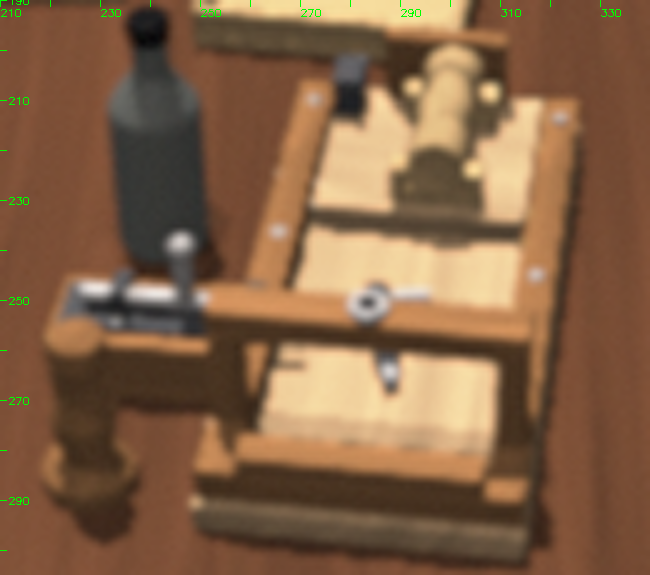

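```bash
python3 - <<'E'
from h import *
T=dict(np.load('top.npz'));S=dict(np.load('side.npz'))
P={'bush':((201.4,222.6),(283.6,250.5)),'knob':((232.6,186.5),(245.9,238.3)),'s1':((258.9,205.1),(265.5,235.8)),'s2':((302,209.5),(272.5,209.7)),'s3':((246,255.7),(316.8,244.7)),'s4':((296.9,261.1),(321.6,213.2)),'keyend':((223,228.1),(287.6,264)),
'keybarL':((246.2,234.5),(295.5,248.7)),
'trayNL':((334.5,182.3),(306.5,174.5))}
W={}
for k,(a,b) in P.items():
    x,e=tri(T,a,S,b);W[k]=x;print(k,(x*1e3).round(1),'gap',round(e*1e3,1))
# rail direction
d1=W['s1']-W['s2'];d2=W['s3']-W['s4'];print(np.degrees(np.arctan2(d1[1],d1[0])),np.degrees(np.arctan2(d2[1],d2[0])))
for z,n,p in((.04,'rail+ end',(310.9,207.8)),(.04,'rail- end',(305.5,266.5)),(.124,'bush',(201.4,222.6)),(.0975,'knob',(232.6,186.5)),(.04,'s1',(258.9,205.1)),(.04,'s2',(302,209.5)),(.04,'s3',(246,255.7)),(.04,'s4',(296.9,261.1)),(.027,'keyend',(223.2,228)),(.018+.0115,'barU',(244.2,215.5)),(.018+.0115,'barL',(246.7,235.5)),(.032,'shank top at bar end',(247.5,225.6)),(.036,'carr +x front corner',(268.8,212.5)),(.036,'carr -x front',(264.6,254))):
    print(n,(plane(T,p,z)*1e3).round(1))
E
```

```text
bush [491.7 112.1 123.3] gap 2.7
knob [597.9  25.9  92.6] gap 2.1
s1 [548.3 -46.6  41.2] gap 2.2
s2 [ 531.8 -175.    40.5] gap 2.2
s3 [398.6  -5.6  41.7] gap 1.7
s4 [ 378.8 -155.5   41.1] gap 2.2
keyend [482.6  63.   30.2] gap 2.8
keybarL [461.2  -5.9  26.5] gap 4.3
trayNL [ 507.8 -250.4  146.2] gap 172.4
82.67835243369855 82.4823762177595
rail+ end [ 537.4 -201.8   40. ]
rail- end [ 363.5 -180.5   40. ]
bush [493. 112. 124.]
knob [598.2  25.4  97.5]
s1 [549.5 -46.6  40. ]
s2 [ 532.9 -175.1   40. ]
s3 [399.5  -5.5  40. ]
s4 [ 379.9 -155.6   40. ]
keyend [484.6  62.8  27. ]
barU [520.5  -1.2  29.5]
barL [460.1  -7.7  29.5]
shank top at bar end [489.5 -10.8  32. ]
carr +x front corner [526.9 -75.6  36. ]
carr -x front [403.3 -60.5  36. ]
```

```bash
cat >> h.py <<'E'
from scipy.spatial.transform import Rotation as Ro
def goto(p,yaw):
    """rows for TCP p (m), tool down with tool y at world angle yaw deg"""
    o=bot.get_obs();R0=Ro.from_quat(o['tool_rot']).as_matrix()
    a=np.radians(yaw);y=np.array([np.cos(a),np.sin(a),0]);z=np.array([0,0,-1.]);x=np.cross(y,z)
    R1=np.array([x,y,z]).T
    t=R0.T@(np.array(p)-o['eef_pos']);w=Ro.from_matrix(R0.T@R1).as_rotvec()
    print('travel',t.round(4).tolist(),'dr',w.round(4).tolist(),'dist',np.linalg.norm(t).round(3))
JO=np.array([.4759,-.0169]);JA=np.radians(-7.3)
def j2w(x,y):
    c,s=np.cos(JA),np.sin(JA);return JO+np.array([c*x-s*y,s*x+c*y])/1e3
def w2j(p):
    c,s=np.cos(JA),np.sin(JA);d=(np.asarray(p)[:2]-JO)*1e3;return np.array([c*d[0]+s*d[1],-s*d[0]+c*d[1]])
E
python3 - <<'E'
from h import *
T=dict(np.load('top.npz'));S=dict(np.load('side.npz'))
q=[(339,181.7),(382.7,186),(332.7,242.3),(376,245.7)]
for n,a,b in(('+x+y',q[0],(248.6,193.2)),('+x-y',q[1],(256,171.2)),('-x-y',q[3],(306.6,174.2))):
    x,e=tri(T,a,S,b);print(n,(x*1e3).round(1),round(e*1e3,1))
c=[plane(T,p,.03)*1e3 for p in q];print(np.round(c,1),np.mean(c,0))
goto([.488,.0195,.20],6)
goto([.488,.0195,.10],6)
E
```

```text
+x+y [ 615.8 -290.4   22.7] 2.7
+x-y [ 598.6 -421.7   24.7] 3.1
-x-y [ 419.8 -392.3   30.4] 0.4
[[ 615.9 -289.6   30. ]
 [ 599.3 -420.8   30. ]
 [ 433.3 -264.1   30. ]
 [ 420.  -392.4   30. ]] [ 517.11796993 -341.7161475    30.        ]
travel [-0.4671, -0.3568, 0.0312] dr [-0.0011, 0.0008, 1.2093] dist 0.589
travel [-0.4671, -0.3567, 0.1312] dr [-0.0011, 0.0008, 1.2093] dist 0.602
```

```bash
python3 -m crank '{"dr":[[0,0,0.15],[0,0,0.3],[0,0,0.45],[0,0,0.6],[0,0,0.75],[0,0,0.9],[0,0,1.05],[0,0,1.209],[0,0,1.209],[0,0,1.209]],"travel":[[-0.047,-0.036,0.003],[-0.093,-0.071,0.006],[-0.14,-0.107,0.01],[-0.187,-0.143,0.013],[-0.234,-0.178,0.016],[-0.28,-0.214,0.02],[-0.327,-0.25,0.022],[-0.374,-0.285,0.025],[-0.42,-0.321,0.03],[-0.467,-0.357,0.031]],"hand":[0.045,0.045,0.045,0.045,0.045,0.045,0.045,0.045,0.045,0.045]}'
python3 - <<'E'
from h import *
goto([.488,.0195,.08],6)
print(bot.get_obs()['joint_pos'].round(3))
E
```

```text
clock: 1.45
eef_pos: [0.4887, 0.018, 0.1999]
tool_rot: [0.669, 0.743, -0.0, -0.0]
ft_force: [0.8, 1.4, -0.5]
grip_width: 0.0449
travel [0.0016, -0.0005, 0.1199] dr [-0.0004, -0.0004, 0.0] dist 0.12
[ 0.037  0.236 -0.084  1.251  0.     1.503]
```

```bash
python3 -m crank '{"dr":[[0,0,0],[0,0,0],[0,0,0],[0,0,0]],"travel":[[0.0016,-0.0005,0.05],[0.0016,-0.0005,0.1],[0.0016,-0.0005,0.13],[0.0016,-0.0005,0.13]],"hand":[0.045,0.045,0.045,0.045]}'
python3 - <<'E'
from h import *
for n,r in(('top',(180,150,140,130)),('side',(210,190,130,115))):
    crop(n+'g1.png',eyes.camera(n)['color'],*r,5)
goto([.488,.0195,.0205],6)
E
```

```text
clock: 1.95
eef_pos: [0.4847, 0.021, 0.0679]
tool_rot: [0.669, 0.743, -0.002, -0.002]
ft_force: [0.3, 0.4, 0.2]
grip_width: 0.0447
travel [-0.0018, -0.0, 0.0505] dr [0.0005, 0.0, 0.0003] dist 0.051
```

View pics/sideg1.png

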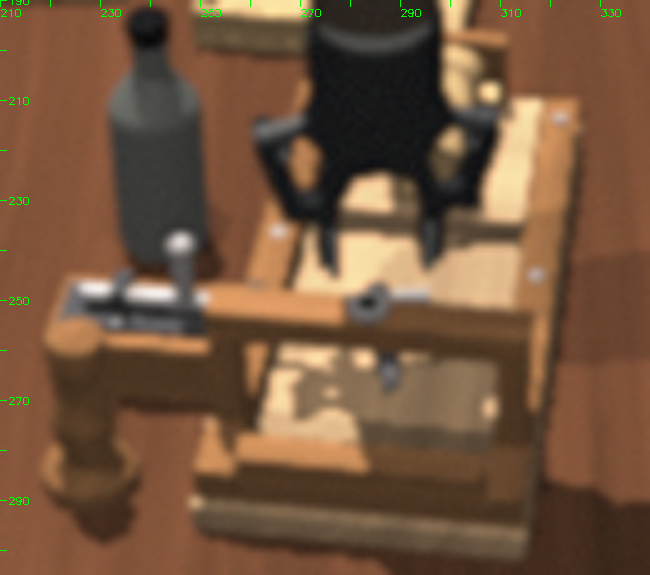

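View pics/topg1.png

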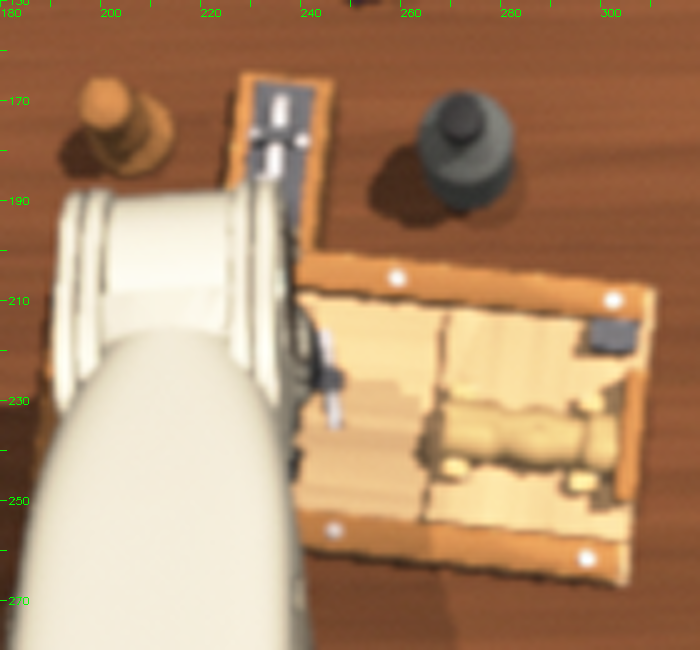

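```bash
python3 -m crank '{"dr":[[0,0,0],[0,0,0],[0,0,0],[0,0,0],[0,0,0],[0,0,0],[0,0,0],[0,0,0]],"travel":[[-0.001,0,0.03],[-0.0018,0,0.049],[-0.0018,0,0.049],[-0.0018,0,0.049],[-0.0018,0,0.049],[-0.0018,0,0.049],[-0.0018,0,0.049],[-0.0018,0,0.049]],"hand":[0.045,0.045,0.045,0.03,0.0,0.0,0.0,0.0]}'
```

```text
clock: 3.05
eef_pos: [0.4888, 0.0196, 0.023]
tool_rot: [0.669, 0.743, 0.001, 0.001]
ft_force: [-1.1, -0.9, 6.8]
grip_width: 0.0118
```

```bash
python3 -m crank '{"dr":[[0,0,0],[0,0,0]],"travel":[[0,0,0],[0,0,0]],"hand":[0,0]}'
python3 -m crank '{"dr":[[0,0,0],[0,0,0],[0,0,0],[0,0,0],[0,0,0]],"travel":[[0,0,-0.01],[0,0,-0.03],[0,0,-0.06],[0,0,-0.1],[0,0,-0.13]],"hand":[0,0,0,0,0]}'
python3 - <<'E'
from h import *
print(bot.get_obs()['ft_force'])
for n,r in(('top',(180,150,140,130)),('side',(210,150,130,115))):
    crop(n+'g2.png',eyes.camera(n)['color'],*r,5)
goto([.52,-.34,.15],6)
E
```

```text
clock: 3.3
eef_pos: [0.4888, 0.0196, 0.023]
tool_rot: [0.669, 0.743, 0.001, 0.001]
ft_force: [-1.1, 0.1, 6.1]
grip_width: 0.0123
clock: 3.92
eef_pos: [0.4879, 0.0195, 0.1536]
tool_rot: [0.669, 0.743, 0.001, 0.001]
ft_force: [0.2, -0.9, -1.8]
grip_width: 0.012
[ 0.18381995 -0.88468877 -1.82956619]
travel [-0.3607, -0.0081, 0.0056] dr [0.0082, 0.0006, 0.0003] dist 0.361
```

View pics/sideg2.png

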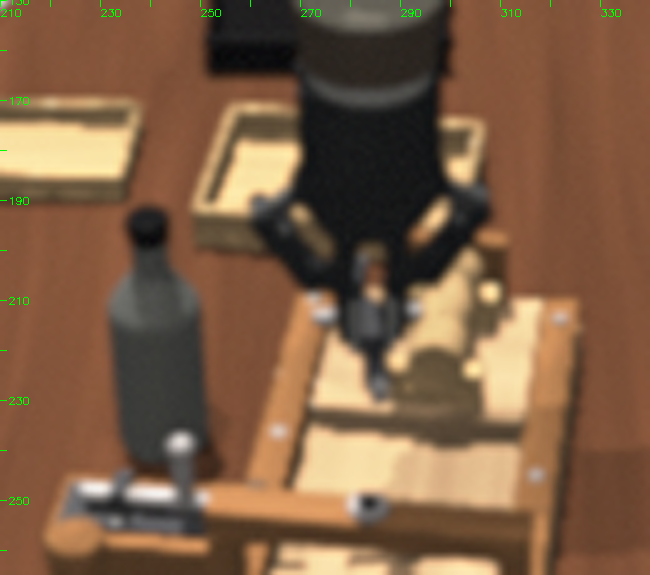

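View pics/topg2.png

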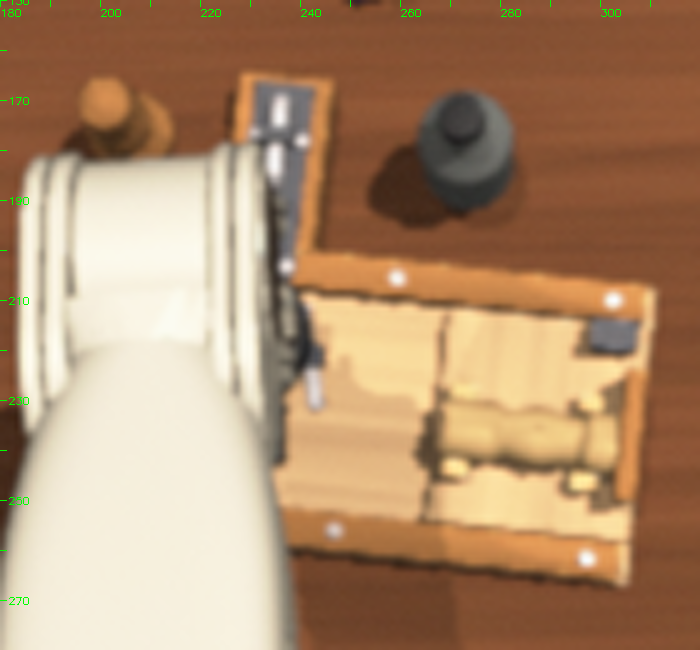

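```bash
python3 -m crank '{"dr":[[0,0,0],[0,0,0],[0,0,0],[0,0,0],[0,0,0],[0,0,0],[0,0,0],[0,0,0],[0,0,0],[0,0,0]],"travel":[[-0.03,0,0],[-0.08,-0.002,0],[-0.135,-0.003,0],[-0.19,-0.004,0],[-0.245,-0.006,0],[-0.3,-0.007,0],[-0.34,-0.008,0],[-0.36,-0.008,0.03],[-0.36,-0.008,0.07],[-0.36,-0.008,0.09]],"hand":[0,0,0,0,0,0,0,0,0,0]}'
python3 - <<'E'
from h import *
for n,r in(('top',(300,150,140,130)),('side',(210,150,130,115))):
    crop(n+'g3.png',eyes.camera(n)['color'],*r,5)
goto([.52,-.34,.013],6)
E
```

```text
clock: 5.28
eef_pos: [0.5148, -0.3385, 0.0571]
tool_rot: [0.669, 0.743, -0.0, -0.003]
ft_force: [-0.5, -0.0, -2.0]
grip_width: 0.0121
travel [-0.0032, 0.0058, 0.0437] dr [-0.0069, -0.0056, -0.0] dist 0.044
```

View pics/sideg3.png

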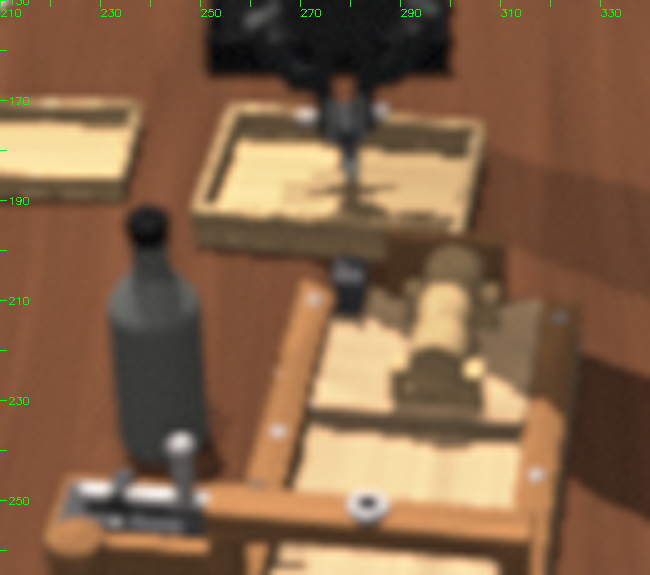

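```bash
python3 -m crank '{"dr":[[0,0,0],[0,0,0],[0,0,0],[0,0,0],[0,0,0]],"travel":[[-0.002,0.003,0.02],[-0.002,0.003,0.036],[-0.002,0.003,0.042],[-0.002,0.003,0.043],[-0.002,0.003,0.043]],"hand":[0,0,0,0,0]}'
```

```text
clock: 6.0
eef_pos: [0.5209, -0.3413, 0.0188]
tool_rot: [0.669, 0.743, 0.0, 0.0]
ft_force: [-0.1, -0.7, -1.1]
grip_width: 0.012
```

```bash
python3 -m crank '{"dr":[[0,0,0],[0,0,0],[0,0,0]],"travel":[[0,0,0.003],[0,0,0.006],[0,0,0.006]],"hand":[0,0,0]}'
```

```text
clock: 6.38
eef_pos: [0.5203, -0.3409, 0.0121]
tool_rot: [0.669, 0.743, -0.0, -0.0]
ft_force: [-0.1, -0.2, -2.0]
grip_width: 0.0118
```

```bash
python3 -m crank '{"dr":[[0,0,0],[0,0,0],[0,0,0],[0,0,0],[0,0,0]],"travel":[[0,0,0.001],[0,0,0.001],[0,0,0.001],[0,0,0.001],[0,0,0.001]],"hand":[0,0,0.03,0.045,0.045]}'
python3 -m crank '{"dr":[[0,0,0],[0,0,0],[0,0,0],[0,0,0],[0,0,0]],"travel":[[0,0,-0.02],[0,0,-0.06],[0,0,-0.1],[0,0,-0.15],[0,0,-0.15]],"hand":[0.045,0.045,0.045,0.03,0.03]}'
python3 - <<'E'
from h import *
for n,r in(('top',(300,150,140,130)),('side',(230,130,100,80))):
    crop(n+'g4.png',eyes.camera(n)['color'],*r,5)
E
```

```text
clock: 7.0
eef_pos: [0.5207, -0.3412, 0.0116]
tool_rot: [0.669, 0.743, 0.0, 0.0]
ft_force: [-0.8, -0.3, 0.5]
grip_width: 0.0454
clock: 7.62
eef_pos: [0.5233, -0.3429, 0.1671]
tool_rot: [0.669, 0.743, 0.001, 0.005]
ft_force: [0.5, -0.2, 0.0]
grip_width: 0.0301
```

View pics/sideg4.png

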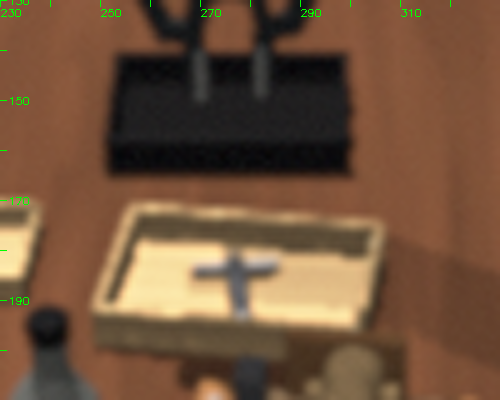

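```bash
python3 - <<'E'
from h import *
T=dict(np.load('top.npz'));S=dict(np.load('side.npz'))
b=plane(T,(272.2,173.3),.165);print('bottle',b,w2j(b), tri(T,(272.2,173.3),S,(239.5,193)))
k=plane(T,(232.6,186.5),.09);print('knob jig',w2j(k))
g=j2w(115.7,59);print(g)
goto([g[0],g[1],.23],-7.3)
E
```

```text
bottle [ 0.62077639 -0.09171085  0.165     ] [153.20789348 -55.79580177] (array([ 0.62039572, -0.09167428,  0.16371613]), np.float64(0.0012374600448226132))
knob jig [117.07893575  58.41748142]
[0.598159  0.0269204]
travel [0.358, 0.1156, -0.0683] dr [0.0014, 0.0009, 0.2324] dist 0.382
```

```bash
python3 -m crank '{"dr":[[0,0,0],[0,0,0],[0,0,0.05],[0,0,0.1],[0,0,0.15],[0,0,0.2],[0,0,0.232],[0,0,0.232],[0,0,0.232],[0,0,0.232]],"travel":[[0,0,-0.04],[0.03,0.01,-0.068],[0.08,0.026,-0.068],[0.13,0.042,-0.068],[0.18,0.058,-0.068],[0.235,0.076,-0.068],[0.29,0.094,-0.068],[0.33,0.107,-0.068],[0.358,0.116,-0.068],[0.358,0.116,-0.068]],"hand":[0.04,0.04,0.04,0.04,0.04,0.04,0.04,0.04,0.04,0.04]}'
python3 - <<'E'
from h import *
g=j2w(116,59)
goto([g[0],g[1],.115],-7.3);goto([g[0],g[1],.072],-7.3)
E
```

```text
clock: 8.98
eef_pos: [0.5975, 0.0294, 0.2268]
tool_rot: [0.749, 0.662, -0.002, -0.001]
ft_force: [-0.1, -0.6, 0.0]
grip_width: 0.04
travel [-0.0023, 0.0017, 0.1118] dr [-0.0041, 0.0005, 0.0043] dist 0.112
travel [-0.0023, 0.0019, 0.1548] dr [-0.0041, 0.0005, 0.0043] dist 0.155
```

```bash
python3 -m crank '{"dr":[[0,0,0],[0,0,0],[0,0,0],[0,0,0],[0,0,0]],"travel":[[-0.001,0.001,0.04],[-0.002,0.001,0.08],[-0.002,0.001,0.108],[-0.002,0.001,0.108],[-0.002,0.001,0.108]],"hand":[0.04,0.04,0.04,0.04,0.04]}'
python3 - <<'E'
from h import *
for n,r in(('top',(180,150,140,130)),('side',(210,190,110,100))):
    crop(n+'g5.png',eyes.camera(n)['color'],*r,5)
g=j2w(116,59)
goto([g[0],g[1],.072],-7.3)
E
```

```text
clock: 9.6
eef_pos: [0.5994, 0.0243, 0.1219]
tool_rot: [0.751, 0.66, 0.0, 0.0]
ft_force: [-0.0, -0.1, 0.7]
grip_width: 0.0401
travel [0.002, -0.0022, 0.0509] dr [0.0029, -0.0004, -0.0001] dist 0.051
```

View pics/sideg5.png

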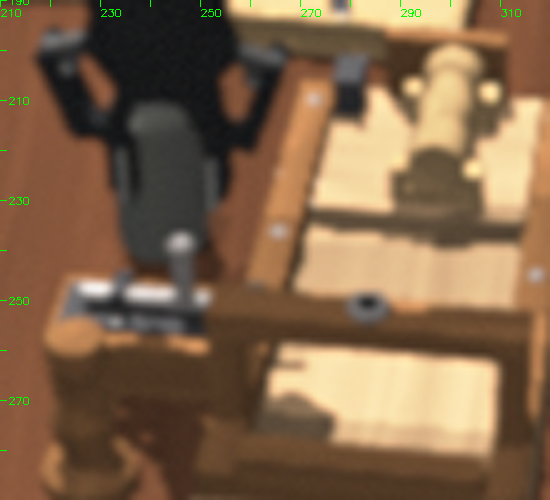

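```bash
python3 - <<'E'
from h import *
S=eyes.camera('side');o=bot.get_obs()
p=o['eef_pos'];print(p,proj(S,p),proj(S,[p[0],p[1],.09]), w2j(p))
R=Ro.from_quat(o['tool_rot']).as_matrix()
for s in(-.02,.02):print(proj(S,p+R[:,1]*s))
E
```

```text
[0.6002229  0.02475094 0.12302388] [244.10760729 229.48965799] [244.79083895 238.70375612] [118.02282903  57.1103719 ]
[251.26027441 230.08091231]
[236.9777576 228.9002898]
```

```bash
python3 -m crank '{"dr":[[0,0,0],[0,0,0],[0,0,0],[0,0,0],[0,0,0]],"travel":[[0.002,-0.002,0.02],[0.002,-0.002,0.04],[0.002,-0.002,0.05],[0.002,-0.002,0.05],[0.002,-0.002,0.05]],"hand":[0.04,0.04,0.04,0.04,0.025]}'
python3 - <<'E'
from h import *
print(w2j(bot.get_obs()['eef_pos']))
g=j2w(140,59);goto([g[0],g[1],.072],-7.3)
E
```

```text
clock: 10.38
eef_pos: [0.5981, 0.0272, 0.0724]
tool_rot: [0.751, 0.661, 0.001, 0.001]
ft_force: [-0.5, -0.0, -0.2]
grip_width: 0.0254
[115.64862946  59.32130147]
travel [-0.0003, 0.0244, 0.0004] dr [0.0018, -0.0003, 0.0004] dist 0.024
```

```bash
python3 -m crank '{"dr":[[0,0,0],[0,0,0],[0,0,0],[0,0,0],[0,0,0]],"travel":[[0,0.007,0],[0,0.014,0],[0,0.02,0],[0,0.024,0],[0,0.024,0]],"hand":[0.025,0.025,0.025,0.025,0.025]}'
python3 -m crank '{"dr":[[0,0,0],[0,0,0]],"travel":[[0,0.001,0],[0,0.002,0]],"hand":[0.025,0.025]}'
python3 - <<'E'
from h import *
print(w2j(bot.get_obs()['eef_pos']))
E
```

```text
clock: 11.0
eef_pos: [0.6219, 0.0241, 0.0712]
tool_rot: [0.751, 0.661, 0.0, 0.0]
ft_force: [-1.1, -0.3, 1.1]
grip_width: 0.0247
clock: 11.25
eef_pos: [0.6223, 0.024, 0.0711]
tool_rot: [0.751, 0.661, -0.001, -0.001]
ft_force: [-5.0, 0.8, 2.7]
grip_width: 0.0253
[140.03211098  59.21139791]
```

```bash
python3 - <<'E'
from h import *
for n,r in(('top',(180,150,140,130)),('side',(210,190,110,100))):
    crop(n+'g6.png',eyes.camera(n)['color'],*r,5)
E
```

```text
(no output)
```

View pics/topg6.png

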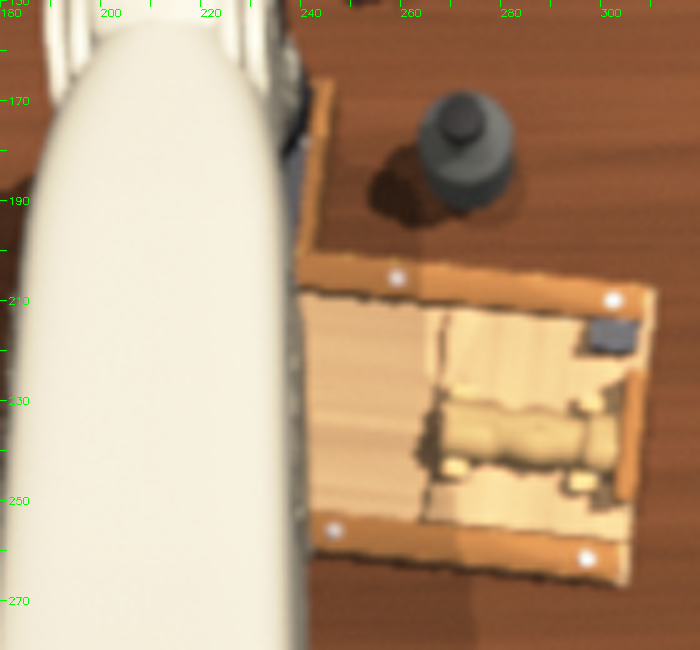

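View pics/sideg6.png

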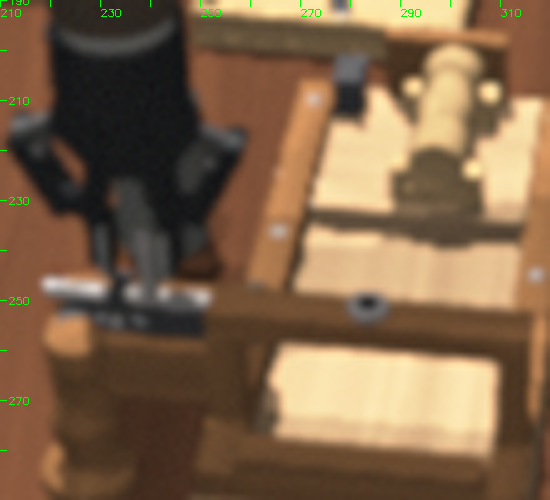

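```bash
python3 -m crank '{"dr":[[0,0,0],[0,0,0],[0,0,0]],"travel":[[0,0.001,0],[0,0.002,0],[0,0.002,0]],"hand":[0.025,0.025,0.025]}'
python3 - <<'E'
from h import *
print(w2j(bot.get_obs()['eef_pos']))
E
```

```text
clock: 11.72
eef_pos: [0.6225, 0.024, 0.0709]
tool_rot: [0.75, 0.661, -0.002, -0.002]
ft_force: [-8.4, 1.5, 5.5]
grip_width: 0.0253
[140.18435126  59.18474271]
```

```bash
python3 -m crank '{"dr":[[0,0,0],[0,0,0],[0,0,0],[0,0,0],[0,0,0]],"travel":[[0,-0.006,0],[0,-0.006,-0.03],[0,-0.006,-0.08],[0,-0.006,-0.13],[0,-0.006,-0.13]],"hand":[0.03,0.03,0.03,0.01,0]}'
python3 - <<'E'
from h import *
c=eyes.camera('top');crop('topg7.png',c['color'],180,150,140,130,5)
for p in((268.8,212.5),(264.6,254)):print(w2j(plane(c,p,.036)))
print(w2j(plane(c,(308,222),.086)),w2j(plane(c,(304,250),.086)))
g=j2w(-4,-202);goto([g[0],g[1],.2],-7.3)
E
```

```text
clock: 12.35
eef_pos: [0.6234, 0.0244, 0.2074]
tool_rot: [0.751, 0.661, 0.005, 0.004]
ft_force: [-0.8, 0.2, -1.2]
grip_width: -0.0001
[ 58.07169929 -51.76408686]
[-66.44951533 -52.4744326 ]
[  36.63118072 -169.69461914] [ -44.82435742 -166.11226247]
travel [-0.2614, -0.1434, 0.0029] dr [0.0081, -0.0011, 0.0003] dist 0.298
```

View pics/topg7.png

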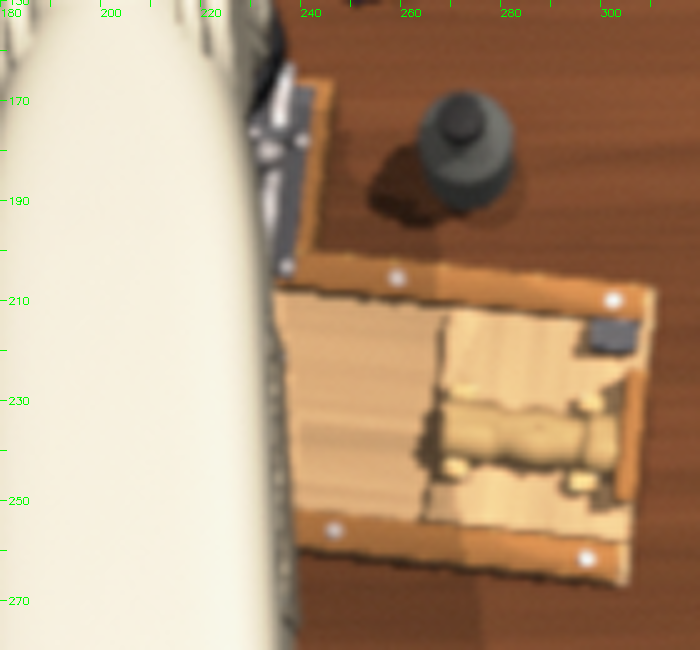

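```bash
python3 -m crank '{"dr":[[0,0,0],[0,0,0],[0,0,0],[0,0,0],[0,0,0],[0,0,0],[0,0,0],[0,0,0]],"travel":[[-0.04,-0.022,0],[-0.085,-0.047,0],[-0.13,-0.071,0],[-0.175,-0.096,0],[-0.22,-0.121,0],[-0.25,-0.137,0],[-0.261,-0.143,0.003],[-0.261,-0.143,0.003]],"hand":[0,0,0,0,0,0,0,0]}'
python3 - <<'E'
from h import *
print(w2j(bot.get_obs()['eef_pos']))
g=j2w(-4,-202);goto([g[0],g[1],.058],-7.3)
E
```

```text
clock: 13.4
eef_pos: [0.4437, -0.2164, 0.1972]
tool_rot: [0.751, 0.66, -0.0, -0.001]
ft_force: [-0.5, -0.0, -0.9]
grip_width: -0.0
[  -6.57980507 -201.96758121]
travel [-0.0001, 0.0028, 0.1391] dr [-0.0014, -0.0008, -0.0009] dist 0.139
```

```bash
python3 -m crank '{"dr":[[0,0,0],[0,0,0],[0,0,0],[0,0,0],[0,0,0]],"travel":[[0,0.001,0.05],[0,0.002,0.1],[0,0.002,0.139],[0,0.002,0.139],[0,0.002,0.139]],"hand":[0,0,0,0,0]}'
python3 - <<'E'
from h import *
print(w2j(bot.get_obs()['eef_pos']))
crop('topg8.png',eyes.camera('top')['color'],180,150,160,130,5)
crop('sideg8.png',eyes.camera('side')['color'],210,150,140,120,5)
g=j2w(-4,-182);goto([g[0],g[1],.058],-7.3)
E
```

```text
clock: 14.02
eef_pos: [0.4477, -0.2163, 0.0603]
tool_rot: [0.75, 0.661, 0.0, 0.001]
ft_force: [0.3, -0.4, 0.3]
grip_width: 0.0001
[  -2.65506586 -201.38514742]
travel [0.02, -0.002, 0.0032] dr [0.0039, 0.0012, 0.0012] dist 0.02
```

View pics/topg8.png

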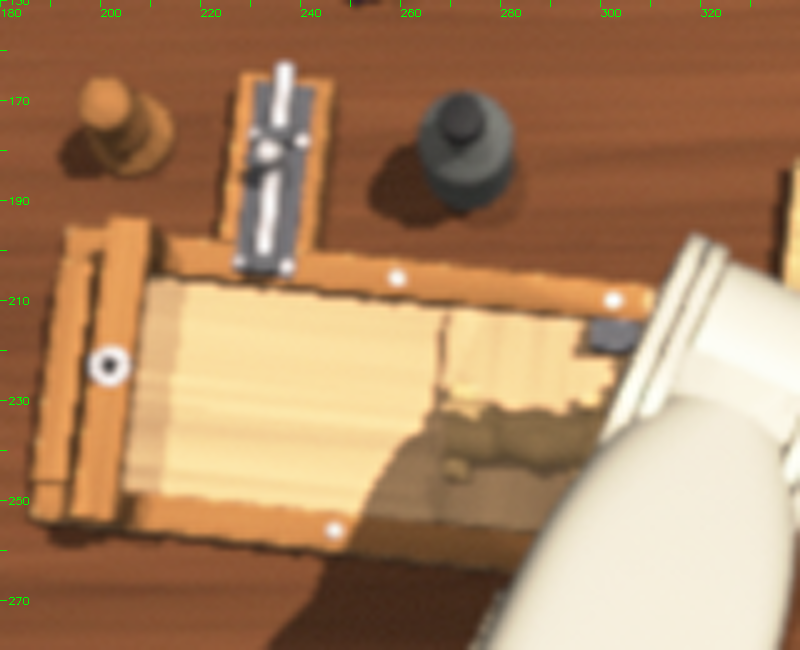

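View pics/sideg8.png

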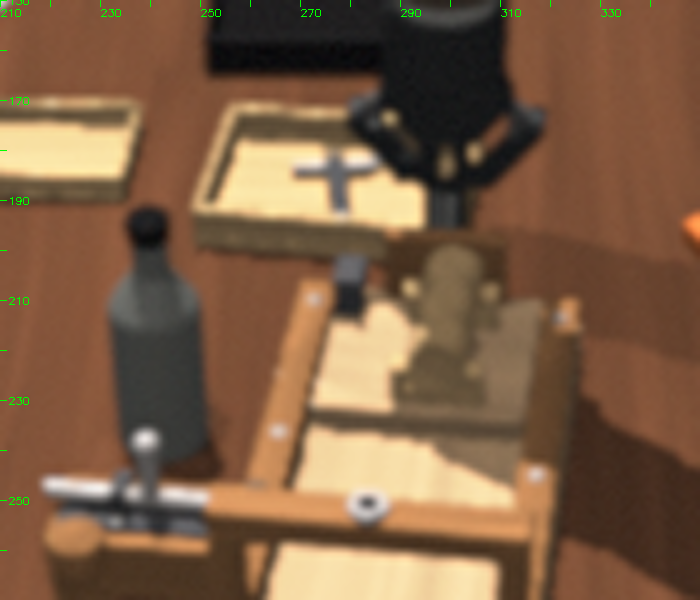

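```bash
python3 -m crank '{"dr":[[0,0,0],[0,0,0],[0,0,0],[0,0,0],[0,0,0],[0,0,0],[0,0,0],[0,0,0],[0,0,0],[0,0,0]],"travel":[[0.01,-0.001,0.002],[0.02,-0.001,0.003],[0.03,-0.001,0.003],[0.045,-0.001,0.003],[0.06,-0.001,0.003],[0.075,-0.001,0.003],[0.09,-0.001,0.003],[0.105,-0.001,0.003],[0.12,-0.001,0.003],[0.13,-0.001,0.003]],"hand":[0,0,0,0,0,0,0,0,0,0]}'
python3 - <<'E'
from h import *
print(w2j(bot.get_obs()['eef_pos']))
crop('sideg9.png',eyes.camera('side')['color'],210,150,140,120,5)
g=j2w(-4,29);goto([g[0],g[1],.058],-7.3)
E
```

```text
clock: 15.38
eef_pos: [0.4623, -0.0878, 0.0572]
tool_rot: [0.751, 0.661, -0.0, 0.002]
ft_force: [-0.7, -5.3, 3.5]
grip_width: 0.0001
[ -4.43763341 -72.07551291]
travel [0.0996, 0.0008, -0.001] dr [0.0016, 0.0002, 0.0015] dist 0.1
```

View pics/sideg9.png

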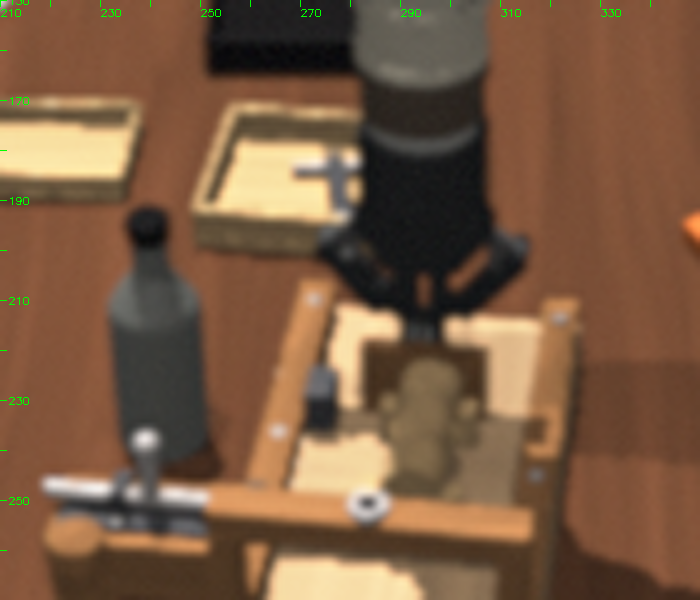

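Carriage is sliding straight; continue to near the stop, then finish with force watching.

```bash
python3 -m crank '{"dr":[[0,0,0],[0,0,0],[0,0,0],[0,0,0],[0,0,0],[0,0,0],[0,0,0],[0,0,0]],"travel":[[0.012,0,0],[0.025,0,0],[0.04,0,0],[0.055,0,0],[0.07,0,0],[0.08,0,0],[0.088,0,0],[0.092,0,0]],"hand":[0,0,0,0,0,0,0,0]}'
python3 -m crank '{"dr":[[0,0,0],[0,0,0],[0,0,0],[0,0,0],[0,0,0]],"travel":[[0.002,0,0],[0.004,0,0],[0.006,0,0],[0.008,0,0],[0.008,0,0]],"hand":[0,0,0,0,0]}'
python3 - <<'E'
from h import *
print(w2j(bot.get_obs()['eef_pos']))
crop('sideg10.png',eyes.camera('side')['color'],210,190,140,115,5)
E
```

```text
clock: 16.42
eef_pos: [0.4733, 0.0033, 0.0566]
tool_rot: [0.751, 0.661, -0.001, 0.001]
ft_force: [-0.3, -6.8, 5.4]
grip_width: -0.0004
clock: 17.05
eef_pos: [0.4744, 0.0111, 0.0565]
tool_rot: [0.751, 0.661, -0.0, 0.001]
ft_force: [-0.2, -4.8, 4.5]
grip_width: 0.0
[-5.0718903  27.54265225]
```

View pics/sideg10.png

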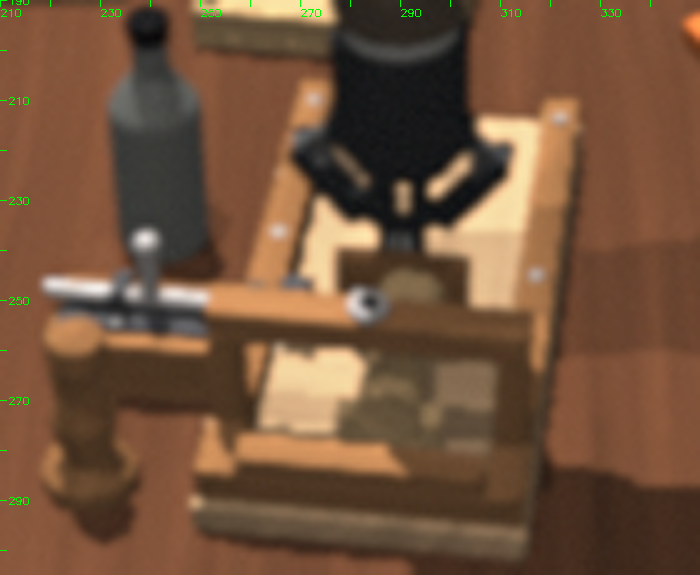

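Force is still only sliding drag (~7 N); push further until it stalls.

```bash
python3 -m crank '{"dr":[[0,0,0],[0,0,0],[0,0,0]],"travel":[[0.002,0,0],[0.003,0,0],[0.003,0,0]],"hand":[0,0,0]}'
python3 -m crank '{"dr":[[0,0,0],[0,0,0],[0,0,0]],"travel":[[0.002,0,0],[0.003,0,0],[0.003,0,0]],"hand":[0,0,0]}'
python3 - <<'E'
from h import *
print(w2j(bot.get_obs()['eef_pos']))
E
```

```text
clock: 17.48
eef_pos: [0.4744, 0.0114, 0.0566]
tool_rot: [0.751, 0.66, -0.003, 0.003]
ft_force: [-1.5, -12.8, 5.1]
grip_width: 0.0001
clock: 17.85
eef_pos: [0.4743, 0.0113, 0.0566]
tool_rot: [0.752, 0.659, -0.005, 0.005]
ft_force: [-2.7, -22.5, 7.8]
grip_width: 0.0003
[-5.14506346 27.7957614 ]
```

```bash
python3 -m crank '{"dr":[[0,0,0],[0,0,0],[0,0,0],[0,0,0],[0,0,0],[0,0,0],[0,0,0],[0,0,0]],"travel":[[-0.005,0,0],[-0.012,0,0],[-0.03,0,0],[-0.03,0,-0.04],[-0.03,0,-0.09],[-0.05,0,-0.14],[-0.09,0,-0.16],[-0.14,0,-0.16]],"hand":[0,0,0,0,0,0,0.03,0.03]}'
python3 - <<'E'
from h import *
crop('sideg11.png',eyes.camera('side')['color'],210,190,140,115,5)
c=eyes.camera('top');crop('topg11.png',c['color'],180,150,140,130,5)
E
```

```text
clock: 18.85
eef_pos: [0.4588, -0.1212, 0.2184]
tool_rot: [0.749, 0.662, 0.002, 0.001]
ft_force: [-0.1, -0.6, -1.3]
grip_width: 0.0299
```

View pics/sideg11.png

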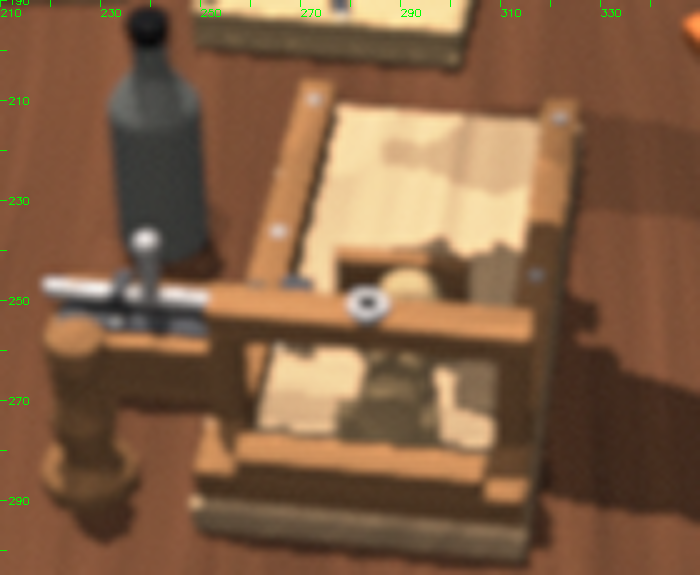

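View pics/topg11.png

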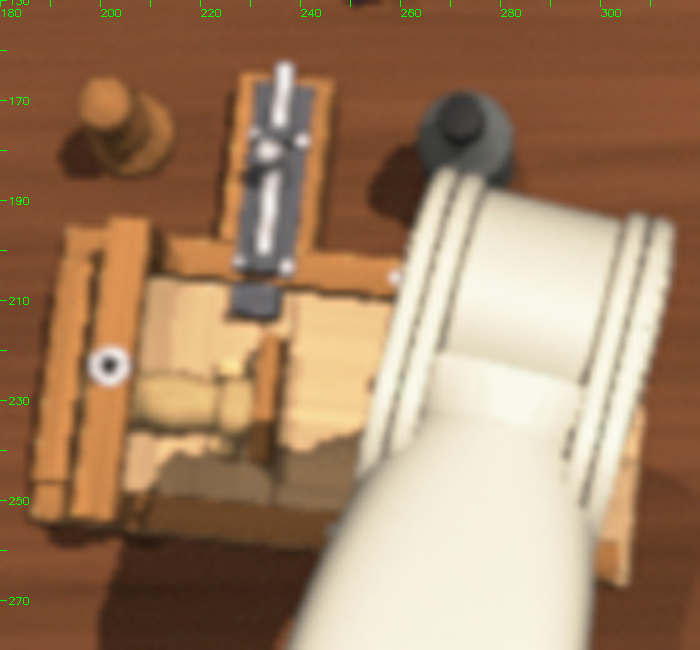

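```bash
python3 - <<'E'
from h import *
c=eyes.camera('top');print(w2j(plane(c,(231,210),.065)), w2j(plane(c,(233,179.8),.093)))
g=j2w(136,59);goto([g[0],g[1],.2],-7.3)
E
```

```text
[50.9320711  58.28192968] [136.31587466  59.12736652]
travel [0.1662, 0.141, 0.0162] dr [-0.0004, -0.0016, -0.003] dist 0.219
```

```bash
python3 -m crank '{"dr":[[0,0,0],[0,0,0],[0,0,0],[0,0,0],[0,0,0],[0,0,0],[0,0,0]],"travel":[[0.025,0.01,0],[0.06,0.04,0],[0.1,0.075,0],[0.135,0.11,0.005],[0.16,0.135,0.01],[0.166,0.141,0.016],[0.166,0.141,0.016]],"hand":[0.04,0.04,0.04,0.04,0.04,0.04,0.04]}'
python3 - <<'E'
from h import *
g=j2w(136,59);goto([g[0],g[1],.12],-7.3)
E
```

```text
clock: 19.88
eef_pos: [0.6171, 0.0267, 0.1987]
tool_rot: [0.75, 0.661, -0.001, -0.001]
ft_force: [0.6, -0.7, 0.3]
grip_width: 0.0397
travel [-0.0021, 0.0018, 0.0786] dr [-0.0037, 0.0003, 0.0022] dist 0.079
```

```bash
python3 -m crank '{"dr":[[0,0,0],[0,0,0],[0,0,0],[0,0,0]],"travel":[[-0.002,0.002,0.04],[-0.002,0.002,0.075],[-0.002,0.002,0.079],[-0.002,0.002,0.079]],"hand":[0.04,0.04,0.04,0.04]}'
python3 - <<'E'
from h import *
g=j2w(136,59);goto([g[0],g[1],.075],-7.3);print(w2j(bot.get_obs()['eef_pos']))
E
```

```text
clock: 20.38
eef_pos: [0.6199, 0.0228, 0.1225]
tool_rot: [0.751, 0.661, 0.0, 0.0]
ft_force: [-0.4, 0.1, 0.8]
grip_width: 0.0399
travel [0.0013, -0.0019, 0.0475] dr [0.0008, -0.0002, -0.0004] dist 0.048
[137.83511703  57.69163504]
```

```bash
python3 -m crank '{"dr":[[0,0,0],[0,0,0],[0,0,0],[0,0,0]],"travel":[[0.001,-0.001,0.02],[0.001,-0.001,0.04],[0.001,-0.001,0.048],[0.001,-0.001,0.048]],"hand":[0.04,0.04,0.04,0.03]}'
python3 -m crank '{"dr":[[0,0,0],[0,0,0],[0,0,0],[0,0,0],[0,0,0],[0,0,0],[0,0,0]],"travel":[[0,0,0],[0,-0.006,0],[0,-0.014,0],[0,-0.022,0],[0,-0.03,0],[0,-0.037,0],[0,-0.04,0]],"hand":[0.025,0.025,0.025,0.025,0.025,0.025,0.025]}'
python3 - <<'E'
from h import *
print(w2j(bot.get_obs()['eef_pos']))
crop('sideg12.png',eyes.camera('side')['color'],210,190,140,115,5)
E
```

```text
clock: 20.88
eef_pos: [0.6196, 0.0243, 0.0742]
tool_rot: [0.751, 0.661, 0.0, 0.0]
ft_force: [0.3, 0.4, -0.4]
grip_width: 0.0299
clock: 21.75
eef_pos: [0.5793, 0.0297, 0.0738]
tool_rot: [0.75, 0.661, 0.0, 0.0]
ft_force: [2.8, 0.4, 1.9]
grip_width: 0.0251
[96.63003612 59.34963718]
```

View pics/sideg12.png

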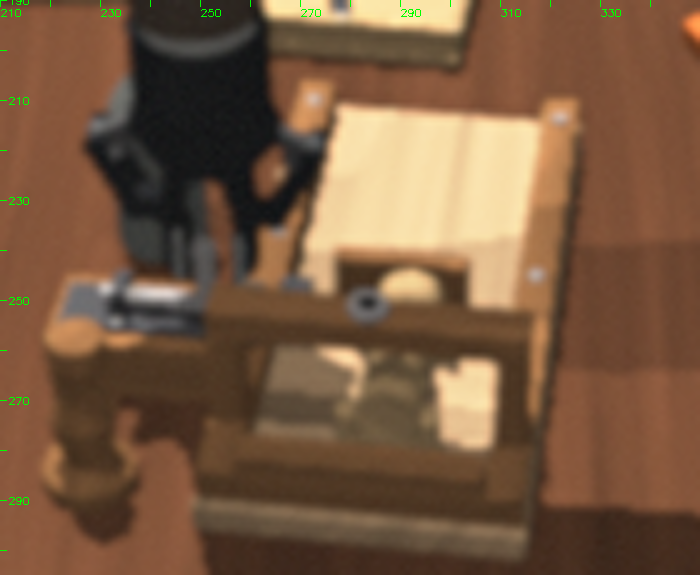

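Bolt is moving in with normal drag (2.8 N). Push the rest until it stalls.

```bash
python3 -m crank '{"dr":[[0,0,0],[0,0,0],[0,0,0],[0,0,0]],"travel":[[0,-0.002,0],[0,-0.004,0],[0,-0.006,0],[0,-0.006,0]],"hand":[0.025,0.025,0.025,0.025]}'
python3 -m crank '{"dr":[[0,0,0],[0,0,0],[0,0,0]],"travel":[[0,-0.002,0],[0,-0.003,0],[0,-0.003,0]],"hand":[0.025,0.025,0.025]}'
python3 - <<'E'
from h import *
print(w2j(bot.get_obs()['eef_pos']))
E
```

```text
clock: 22.3
eef_pos: [0.5732, 0.0303, 0.0732]
tool_rot: [0.751, 0.661, -0.0, -0.0]
ft_force: [3.0, 0.3, 2.2]
grip_width: 0.0251
clock: 22.68
eef_pos: [0.5718, 0.0305, 0.0733]
tool_rot: [0.751, 0.661, 0.001, 0.001]
ft_force: [6.5, -1.2, -0.6]
grip_width: 0.0251
[89.05473821 59.17650496]
```

```bash
python3 -m crank '{"dr":[[0,0,0],[0,0,0],[0,0,0]],"travel":[[0,-0.002,0],[0,-0.004,0],[0,-0.004,0]],"hand":[0.025,0.025,0.025]}'
python3 - <<'E'
from h import *
print(w2j(bot.get_obs()['eef_pos']))
E
```

```text
clock: 23.05
eef_pos: [0.5714, 0.0306, 0.0736]
tool_rot: [0.751, 0.661, 0.003, 0.004]
ft_force: [14.6, -1.8, -7.3]
grip_width: 0.0248
[88.71752888 59.21209143]
```

```bash
python3 -m crank '{"dr":[[0,0,0],[0,0,0],[0,0,0],[0,0,0],[0,0,0],[0,0,0],[0,0,0],[0,0,0],[0,0,0],[0,0,0]],"travel":[[0,0.006,0],[0,0.01,0],[0,0.01,0],[0,0.01,-0.04],[0,0.01,-0.09],[0,0.01,-0.13],[-0.04,-0.02,-0.14],[-0.1,-0.06,-0.14],[-0.16,-0.1,-0.14],[-0.22,-0.14,-0.14]],"hand":[0.03,0.035,0.035,0.035,0.035,0.035,0.035,0.035,0.035,0.035]}'
python3 - <<'E'
from h import *
s=eyes.camera('side');crop('sideg13.png',s['color'],210,165,140,115,5)
c=eyes.camera('top');crop('topg13.png',c['color'],180,150,140,130,5)
E
```

```text
clock: 24.3
eef_pos: [0.4167, -0.1484, 0.2132]
tool_rot: [0.75, 0.661, -0.0, -0.0]
ft_force: [0.5, -1.1, 0.2]
grip_width: 0.0352
```

View pics/sideg13.png

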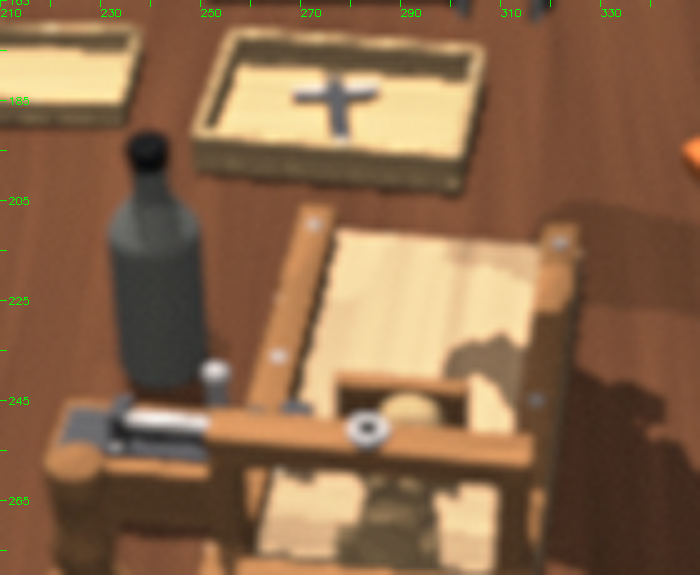

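View pics/topg13.png

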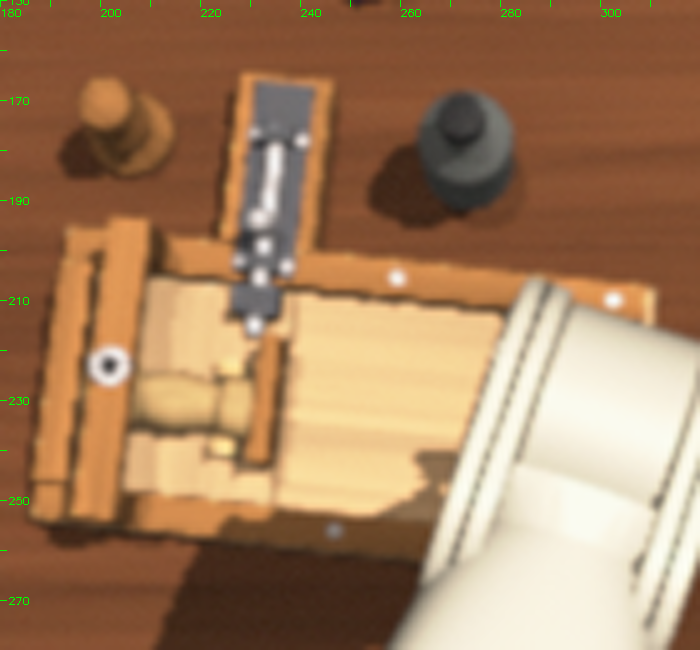

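```bash
python3 - <<'E'
from h import *
c=eyes.camera('top');s=eyes.camera('side')
print('knob',w2j(plane(c,(231.3,193.1),.093)),'tip',w2j(plane(c,(230.6,215.8),.055)))
print(tri(c,(231.3,193.1),s,(252.6,238.6)))
a,b=w2j(plane(c,(201.3,222.7),.124)),0;print(a)
# compare with the first picture for bottle/finial/tin
T=dict(np.load('top.npz'))
d=np.abs(T['color'].astype(int)-c['color']).max(2)
for n,(x,y,w,h) in dict(tin=(105,205,50,45),bottle=(258,162,30,35),finial=(190,160,30,30)).items():print(n,d[y:y+h,x:x+w].mean().round(2))
E
```

```text
knob [96.99942769 59.58538485] tip [34.72077513 58.72372621]
(array([0.57866941, 0.02970749, 0.09464132]), np.float64(0.0014991614023928835))
[  0.27519616 130.22625498]
tin 19.23
bottle 16.23
finial 19.77
```

```bash
python3 - <<'E'
from h import *
c=eyes.camera('top');T=dict(np.load('top.npz'))
cv2.imwrite('pics/cmp.png',np.vstack([cv2.resize(i[150:260,95:305,::-1],None,fx=2.6,fy=2.6) for i in(T['color'],c['color'])]))
d=np.abs(T['color'].astype(int)-c['color']).max(2);print(d[20:60,200:400].mean(),d[205:250,105:155].max())
E
```

```text
28.496625 32
```

View pics/cmp.png

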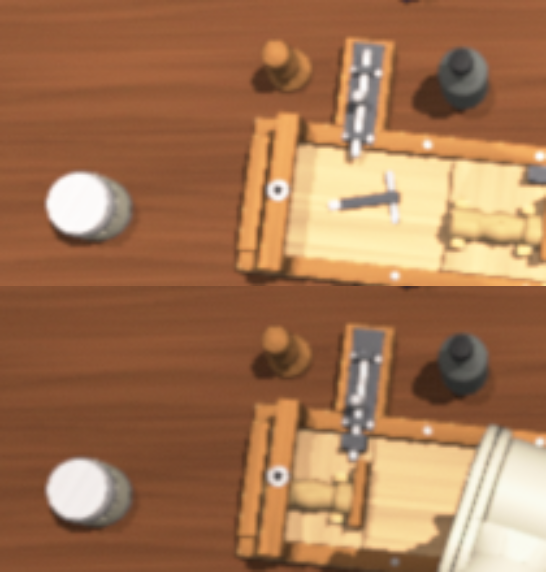

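Tin, bottle and finial are unmoved (only the overall brightness changed). Handing in.

```bash
python3 -c "
from workcell import job
print(job.job_done())"
```

```text
the job is handed in; nothing more can be done
None
```

I finished the job in the order asked and handed it in at about 25 s on the robot's clock. `job_done` gives no verdict, so the outcome rests on the checks below.

**What I did**
- I lifted the chuck key out of the track and laid it in the larger wooden tray.
- I drew the protruding bolt (about 20 mm out) fully back until it stalled.
- I pushed the carriage along until it stalled against the stop at about 22 N.
- I pushed the bolt through the keeper until it stalled at about 15 N, well above its 3 N drag.

**Last checks**
- **Key:** it lies inside the tray.
- **Keeper:** it measured jig y 58.3 mm against the 60 mm given, before the bolt went in.
- **Bolt:** the knob measured jig x 97 mm against 96 mm for fully home.
- **Tin, bottle and finial:** they look the same in place as in the first picture.

**What disagreed**
- The bolt tip read about 34.7 mm where 31 mm was expected. I put that down to about one pixel on the domed tip, given the knob reading and the stall.
- The raw picture difference over the tin, bottle and finial was not zero. An empty area of table differed at least as much, so I took it as a brightness change.
- The gripper read 12 mm on the 14 mm key shank, but the key held and did not slip.

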